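Shut the refilled drawer, test the chest lid for a caught catch, hold it open

ROBOT

A 6-joint arm with a two-finger parallel gripper is mounted at the origin on the work surface. World frame = base frame: x ahead of the robot, y to its left, z up, the work surface at z = 0. Lengths are in mm, angles in rad, forces in N, time in s.
With the tool pointing down it reaches from about 275 to 1000 mm from the base axis. Payload 8.4 kg.
Tool frame: the origin (TCP) lies at the very end of the fingers, on their centre line; the grasp point (between the pads) lies 19 mm behind it; z points along the fingers, y is the direction in which the jaws open and shut (so a half turn about z gives the same grasp; the last joint's range is limited). The gripper opens to 85 mm and grips with 20 to 120 N. Pads are 22 mm wide; open, the fingers measure 114 mm over their backs; the gripper's body (76 mm by 85 mm) begins 54 mm behind the grasp point. The pads swing forward as they close: fully open they stand 13 mm farther back than shut.
Start: joints at [-1.202, 0.353, 1.633, -0, 1.155, -0.002], TCP at [226.474, -582.527, 231.281] pointing down, gripper open.
Joint ranges: [-2.63, 2.63], [-0.92, 2.1], [0.06, 2.66], [-1.3, 4.44], [0, 2.69], [-3.02, 3.02]. Speed limits (rad/s): [2.22, 2.22, 2.79, 3.14, 3.14, 3.14].

INTERFACE

Orientations are given as [roll, pitch, yaw] about the fixed x, y, z axes, in that order (R = Rz(yaw) Ry(pitch) Rx(roll)).
In Python, from rig import sense, grab_frame, sign_off, masks_of gives the robot as it stands. The module is installed in compiled form; this text tells all that it offers.
- The arm moves only by the shell command python3 -m inch 'ROWS' [FORCE]. ROWS is JSON, a list of rows, each an object of numbers: "gripper": the finger opening in m, from 0 to 0.0854; "tx", "ty", "tz": the shift along the tool's x, y, z in m; "spin": the turn about the tool's z in degrees. In form: [{"gripper": .., "tx": .., "ty": .., "tz": .., "spin": ..}, ...]. A call has exactly 8 rows; each row shifts and turns the commanded pose from where the row before left it, along the tool's axes as they then stand; what a row does not reach is not made up. A row lasts 1/10 s, in which the tool goes at most 50 mm and 8.59 degrees, less where a joint would pass 70% of its speed; a pose out of reach is approached as far as the arm can. A call is refused whole if a number of a shift passes 0.05 or a number of a turn 8.59, either way. A call with a gripper value outside its range is refused whole. The fingers move at their own pace and stop on an object; FORCE is the grip in N (left out, the last holds). Time passes only in rows, so rows that do not move let the fingers close, or fill a call up. It gives the time, the measured TCP pose, the force and the opening at its end, in the units of the state.
- sense(): the state, without advancing time (a new reading comes with each control period).
- grab_frame(name): name is "side" or "top"; returns a dict with "pixels" (384x512x3 uint8, red, green, blue), "K" (3x3 intrinsics, pixels), "k1" (the pictures are not rectified: a ray, as slopes to the right and down, at radius r is drawn at 1 + k1 r^2 times it, then the intrinsics apply), "extrinsics" (4x4, takes a point from camera to world coordinates). Camera axes: x right, y down, z forward; pixel columns grow to the right and rows downward; lengths in mm; the calibration is good to about 2 mm. A picture is of the moment at which its call begins. There is no depth.
- sign_off(): hands the job in, once; it reports no verdict.
Trained networks look in the newest picture that a camera, given by its name, has taken for a name from the list of things; names that differ only in an ending like _2 or _b are one class to them, and where a whole thing is asked for, a point or a joint stands for the part that bears it (a point fixed in the world has none). Each returns a list of dicts, best first, with "conf" (0 to 1); they miss things now and then, are a little off and sometimes report something else, mostly with a low value. They report only what shows in the picture. A call takes as long as a camera call.
- masks_of(camera, target): "pixels" (384x512 bool, what is visible of it) and "centre" ([row, column] in pixels, amid what is visible of it).
The state is a dict: "clock": time; "qpos": joint angles; "qvel": joint speeds; "joint_efforts": joint torques, N m; "eef_pos": TCP position; "tcp_rot": TCP orientation; "contact_force": force on the tool from outside, world axes, zero at the start; "wrist_torque": the same for the moment, N m; "opening": opening from 0.0 (shut) to 1.0 (fully open).
Only numpy, scipy, OpenCV 4.12 (cv2) and the standard library are available. Lean on these libraries where they do the work, as an engineer would, in place of code of your own. Each camera call takes 0.05 s, during which the arm holds its last target.

TASK

The drawer of the grey consumables chest has just been refilled: push it fully shut, then tug the lid by its bar, before touching the catch release, to find out whether the lid is caught. If it is caught, push the black release knob on the front deck all the way to the chest's left so that the hidden catch lets go; then raise the lid past 45 degrees and finish while still holding it open there, because it falls shut by itself. Leave the other things on the table and on the chest where they are.

Things in the scene. Friction and masses are not known exactly. Their poses are not given: they have to be found in the camera images.
- chest_origin (a point): grey painted steel chest fixed to the welding table, 230 mm deep (its x), 260 mm wide (its y), 120 mm high. The point is the centre of its underside, x to its back, y to its left, z up; the front with the drawer (at -115 mm in x) faces the robot. The front 45 mm of its top is a fixed deck at 120 mm height; the rest of the top is the lid, whose front edge lies at -68 mm in x
- drawer (a joint): how far the drawer in the chest's front stands out, m: 0 is fully shut; it starts 30 to 55 mm out, slides along the chest's x with about 1.5 N friction and stays where it is left
- drawer_bar (a point): middle of the drawer's steel pull bar: a 10 mm round bar, 90 mm long along the chest's y, 30 mm in front of the drawer front's face, 50 mm above the table. The drawer front is 236 mm wide, from 10 to 78 mm above the table. With the drawer shut it lies at -145 mm in the chest's x
- lid (a joint): opening angle of the lid, rad: 0 shut, stop at 1.3; hinged along the top back edge of the chest, its front edge rises. The lid weighs roughly 0.5 kg and falls shut when let go, from any angle. A hidden catch under the front deck may or may not be caught, which cannot be seen: a caught lid gives only about 0.02 rad (4 mm at the front) and then stops hard; a free lid just lifts, with 2 to 5 N at the bar
- lid_hinge (a point): point on the lid's hinge line, at the middle of the chest's width: 115 mm behind the chest's centre, 120 mm above the table; the hinge axis is the chest's y
- lid_bar (a point): middle of the lid's steel lifting bar: a 12 mm round bar on two posts, 100 mm long along the chest's y, clear height of 33 mm between bar and lid. With the lid shut it lies 165 mm in front of the hinge line and 46 mm above it (166 mm above the table). It is fixed to the lid and moves on the arc about the hinge line; the round bar can turn between the fingers
- release (a joint): travel of the catch release knob, m: 0 at rest, end stop at 0.017, grows towards the chest's left (+y). A spring brings it back when let go; about 5 N hold it at the end. Pushed beyond 15 mm it throws a caught catch over to free, and the catch then stays free. If the catch is free already, the knob does nothing
- release_knob (a point): centre of the black plastic release knob on the left part of the front deck: a block 18 mm along the chest's x, 16 mm along its y, 30 mm tall, from 121.5 to 151.5 mm above the table, 94 mm in front of and 60 mm left of the chest's centre when at rest
- square: a bystander to leave alone: dark steel L-shaped welding magnet, legs 90 and 90 mm, 16 mm thick, lying near the chest's front right corner; the point is its origin, on its underside
- jar: a bystander to leave alone: small round grey plastic jar, 32 mm across, 42 mm tall, standing on the right part of the chest's front deck; the point is its origin, on its underside
- brush: a bystander to leave alone: hand brush lying to the left of the chest; the point is its origin, on its underside
- hammer: a bystander to leave alone: hammer lying to the right; the point is its origin, on its underside
- tube: a bystander to leave alone: offcut of 50 mm square steel tube, 120 mm long, lying to the right; the point is its origin, on its underside
- offcut: a bystander to leave alone: flat steel plate 140 x 70 x 6 mm, to the left; the point is its origin, on its underside
- mug: a bystander to leave alone: white mug, 80 mm across, 90 mm tall, to the left; the point is its origin, on its underside

How it is judged (in metres and radians):
On the way, in this order (a step that is already met when the one before it is completed fails the run):
1. the drawer is pushed shut (within 4 mm) (value of joint drawer below 0.004 m), for 0.2 s.
2. the lid is tugged upwards (at least 0.01 rad, about 2 mm at the bar) while the release knob is still at rest (value of joint lid above 0.01 rad and distance of release_knob from where it was at the start of the episode below 0.003 m and contact force between the fingers and lid above 1 N), for 0.1 s.
3. the lid is raised past 45 degrees by the fingers (value of joint lid above 0.78 rad and contact force between the fingers and lid above 1 N), for 0.2 s.
At the end, for the whole second after the job is handed in: The fingers hold the lid still, more than 0.76 rad (about 45 degrees) open, with over 1 N of contact; the drawer is shut within 5 mm; none of the other things has moved by more than 30 mm (value of joint lid above 0.76 rad and velocity of joint lid between -0.1 and 0.1 rad/s and contact force between the fingers and lid above 1 N and value of joint drawer below 0.005 m and distance of each of square, jar, brush, hammer, tube, offcut, mug from where it was at the start of the episode below 0.03 m); the arm keeps its last pose, push and grip.
It fails at once if a bystander is moved by more than 40 mm (distance of any of square, jar, brush, hammer, tube, offcut, mug from where it was at the start of the episode above 0.04 m).
It also fails if it takes over 72 s, if anything falls off the work surface, if the arm or the gripper's body presses on something with over 40 N, if the wrist force passes 120 N, or if a joint passes its speed limit or range.

## Working session

There is one attempt and no reset: what is moved stays moved. The work goes in short steps, Python scripts to look and compute and a shell command to move; the robot and the scene stay as the last step left them, time stands still between calls to the robot, and variables do not carry over. Pictures are saved under pics/ and viewed, and the job is handed in when it is done.

```bash
mkdir -p pics; ls; python3 - <<'E'
from rig import *
import cv2
s=sense();print({k:s[k] for k in s})
for n in("side","top"):
    f=grab_frame(n);cv2.imwrite(f"pics/{n}0.png",f["pixels"][:,:,::-1]);print(n,f["K"],f["k1"],f["extrinsics"])
E
```

```text
pics
{'clock': 0.0, 'qpos': array([-1.20240612e+00,  3.53625077e-01,  1.63413892e+00,  1.76275889e-05,
        1.15520898e+00, -2.40956779e-03]), 'qvel': array([ 9.79125581e-04,  1.71190067e-03, -1.26109537e-03, -1.09285877e-03,
       -1.02967304e-03,  1.95481261e-05]), 'joint_efforts': array([-3.39101352e-03, -6.05255055e+01, -3.42080283e+01, -3.07261771e-04,
        9.61488462e-03, -7.41623808e-06]), 'eef_pos': array([ 226.30209905, -582.07541636,  230.57404823]), 'tcp_rot': array([-3.14021238e+00, -1.94431958e-05,  3.70792635e-01]), 'contact_force': array([ 0.73155875,  0.30795005, -0.50265016]), 'wrist_torque': array([-0.03755736, -0.02083827, -0.01980806]), 'opening': 0.9983268491512087}
side [[478.83072582   0.         255.0465567 ]
 [  0.         478.83072582 195.38431425]
 [  0.           0.           1.        ]] 0.014922026732832026 [[-8.53919463e-01 -3.90295172e-01  3.44225549e-01  1.25448183e+02]
 [-5.20402991e-01  6.42340747e-01 -5.62653616e-01  7.11519175e+02]
 [-1.50910678e-03 -6.59596879e-01 -7.51618041e-01  1.05841432e+03]
 [ 0.00000000e+00  0.00000000e+00  0.00000000e+00  1.00000000e+00]]
top [[438.19782213   0.         256.63460772]
 [  0.         438.19782213 193.29762285]
 [  0.           0.           1.        ]] -0.03791977407198269 [[-6.45256762e-03 -9.85770223e-01  1.67974497e-01  3.54575206e+02]
 [-9.99890359e-01  8.59916342e-03  1.20550389e-02 -1.68964021e+01]
 [-1.33279385e-02 -1.67878294e-01 -9.85717629e-01  1.47604442e+03]
 [ 0.00000000e+00  0.00000000e+00  0.00000000e+00  1.00000000e+00]]
```

View pics/side0.png

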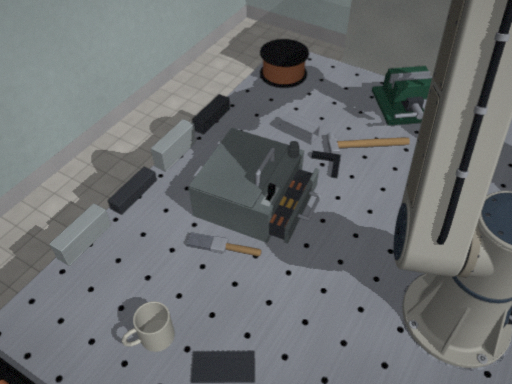

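View pics/top0.png

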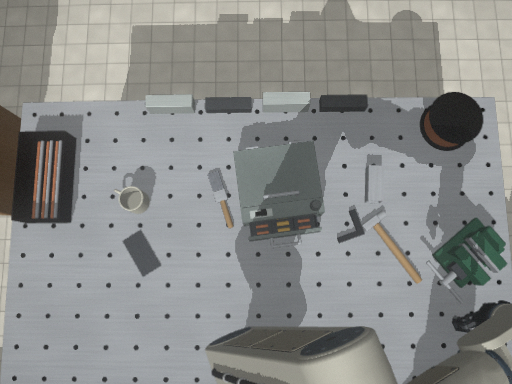

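```bash
python3 - <<'E'
import cv2
a=cv2.imread("pics/top0.png")[130:260,190:390];cv2.imwrite("pics/topz.png",cv2.resize(a,None,fx=4,fy=4,interpolation=2))
a=cv2.imread("pics/side0.png")[110:260,170:370];cv2.imwrite("pics/sidez.png",cv2.resize(a,None,fx=4,fy=4,interpolation=2))
E
```

```text
(no output)
```

View pics/topz.png

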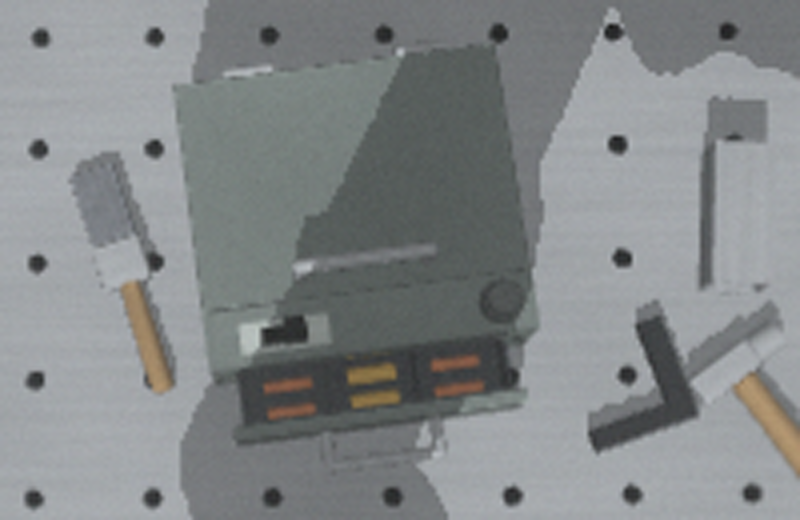

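View pics/sidez.png

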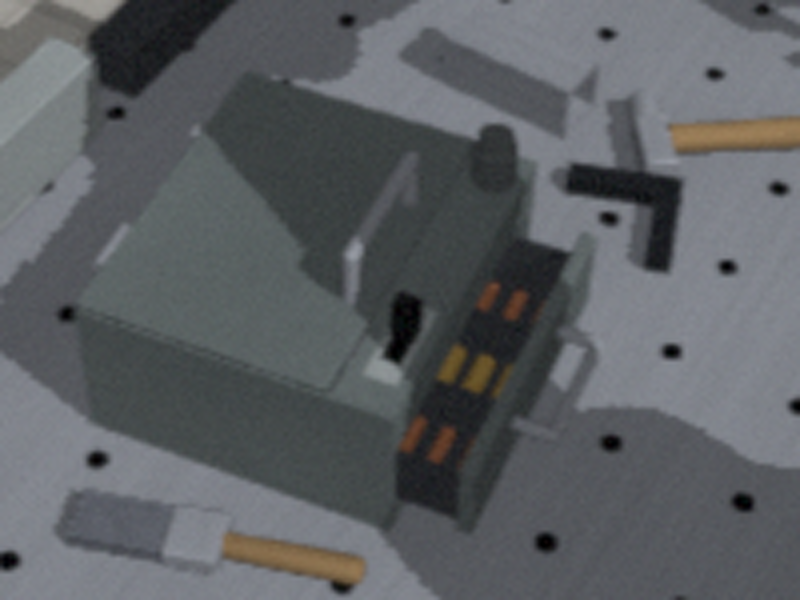

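```bash
cat > h.py <<'E'
import numpy as np, json
from scipy.spatial.transform import Rotation as Ro
from scipy.optimize import least_squares
CAM={"side":(np.array([[478.83072582,0,255.0465567],[0,478.83072582,195.38431425],[0,0,1]]),0.014922,np.array([[-8.53919463e-01,-3.90295172e-01,3.44225549e-01,1.25448183e+02],[-5.20402991e-01,6.42340747e-01,-5.62653616e-01,7.11519175e+02],[-1.50910678e-03,-6.59596879e-01,-7.51618041e-01,1.05841432e+03],[0,0,0,1]])),
"top":(np.array([[438.19782213,0,256.63460772],[0,438.19782213,193.29762285],[0,0,1]]),-0.03791977,np.array([[-6.45256762e-03,-9.85770223e-01,1.67974497e-01,3.54575206e+02],[-9.99890359e-01,8.59916342e-03,1.20550389e-02,-1.68964021e+01],[-1.33279385e-02,-1.67878294e-01,-9.85717629e-01,1.47604442e+03],[0,0,0,1]]))}
def proj(c,P):
    K,k1,E=CAM[c];p=(np.asarray(P,float)-E[:3,3])@E[:3,:3];s=p[...,:2]/p[...,2:]
    s=s*(1+k1*(s**2).sum(-1,keepdims=True));return s*K[0,0]+K[:2,2]
def chest2w(c,P):
    x,y,a=c;P=np.asarray(P,float);R=np.array([[np.cos(a),-np.sin(a),0],[np.sin(a),np.cos(a),0],[0,0,1]]);return P@R.T+[x,y,0]
E
python3 - <<'E'
from h import *
T=[(175,86,115,130,120),(495,45,115,-130,120),(213,377,-115,130,120),(297,268,-50,50,166),(435,248,-50,-50,166)]
S=[(80,305,115,130,120),(405,412,-115,130,120),(390,530,-115,130,0),(97,425,115,130,0),(352,246,-50,50,166),(410,155,-50,-50,166),(535,165,-115,-130,120),(250,72,115,-130,120)]
T=np.array(T,float);S=np.array(S,float)
pt=(T[:,:2]-1.5)/4+[190,130];ps=(S[:,:2]-1.5)/4+[170,110]
def f(v):return np.r_[(proj("top",chest2w(v,T[:,2:]))-pt).ravel(),(proj("side",chest2w(v,S[:,2:]))-ps).ravel()]
r=least_squares(f,[550,0,0.1],loss="soft_l1");print(r.x,f(r.x).reshape(-1,2).round(1))
v=r.x
# drawer bar
T=np.array([(330,460),(440,450)],float);S=np.array([(545,433),(595,345)],float)
for d in (30,35,40,45,50,55):
  P=chest2w(v,[[-145-d,45,50],[-145-d,-45,50]])
  print(d,((proj("top",P)-[190,130])*4+1.5).round(),((proj("side",P)-[170,110])*4+1.5).round())
for n,p in dict(bar=[-50,0,166],dbar=[-145,0,50],knob=[-94,60,136],front=[-115,0,0]).items(): print(n,chest2w(v,p))
E
```

```text
[624.02377512 -70.30621029  -6.15131906] [[-0.2  0.6]
 [ 0.3 -0.2]
 [-0.1 -1. ]
 [ 1.5 -0.2]
 [-0.3  0.3]
 [-0.7  0.8]
 [-1.8  1.2]
 [ 1.  -0.4]
 [-0.5 -0.8]
 [ 0.5  1.6]
 [ 0.8  0. ]
 [ 0.9 -2. ]
 [-0.7 -0.1]]
30 [[330. 440.]
 [440. 425.]] [[526. 420.]
 [570. 329.]]
35 [[331. 446.]
 [441. 431.]] [[533. 423.]
 [577. 331.]]
40 [[332. 452.]
 [442. 437.]] [[540. 425.]
 [584. 334.]]
45 [[333. 459.]
 [443. 443.]] [[547. 427.]
 [590. 336.]]
50 [[334. 465.]
 [444. 449.]] [[554. 430.]
 [597. 338.]]
55 [[334. 471.]
 [445. 455.]] [[561. 432.]
 [604. 340.]]
bar [574.45786324 -76.88043115 166.        ]
dbar [480.28263068 -89.37145079  50.        ]
knob [522.95079576 -23.18665126 136.        ]
front [510.02217781 -85.42691827   0.        ]
```

The drawer is about 50 mm out. The chest is at (624, -70) with yaw 0.132. First I turn the tool so the jaws open along the chest's x.

```bash
python3 -m inch '[{"spin":-8.5},{"spin":-8.5},{"spin":-8.5},{"spin":-8.5},{"spin":-8.5},{"spin":-8.5},{"spin":-8.5},{"spin":-8.5}]'
cat >> h.py <<'E'
C=(624.02,-70.31,0.13187)
def togo(chestpt):
    from rig import sense
    s=sense();R=Ro.from_euler("xyz",s["tcp_rot"]).as_matrix();w=chest2w(C,chestpt)
    print("t",s["clock"],"eef",s["eef_pos"].round(1),"rot",s["tcp_rot"].round(3),"F",s["contact_force"].round(1),"open",round(s["opening"],3))
    print("target",w.round(1),"tool shift mm",(R.T@(w-s["eef_pos"])).round(1),"spin deg",np.degrees(s["tcp_rot"][2]-(C[2]+np.pi/2)).round(2),
     "now in chest",(chest2w((0,0,-C[2]),s["eef_pos"]-[C[0],C[1],0])).round(1))
E
python3 -c "
from h import *
togo([-287,0,231])"
```

```text
t 0.1 eef [ 226.3 -582.1  230.6] rot [-3.14   0.     0.371] F [0.  0.4 1.1] open 1.0
target [ 339.5 -108.   231. ] tool shift mm [ 2.773e+02 -4.009e+02  1.000e-01] spin deg -76.31 now in chest [-461.6 -455.1  230.6]$[0]: bad value
```

```bash
python3 -m inch '[{"gripper":0.085,"tx":0,"ty":0,"tz":0,"spin":-8.5},{"gripper":0.085,"tx":0,"ty":0,"tz":0,"spin":-8.5},{"gripper":0.085,"tx":0,"ty":0,"tz":0,"spin":-8.5},{"gripper":0.085,"tx":0,"ty":0,"tz":0,"spin":-8.5},{"gripper":0.085,"tx":0,"ty":0,"tz":0,"spin":-8.5},{"gripper":0.085,"tx":0,"ty":0,"tz":0,"spin":-8.5},{"gripper":0.085,"tx":0,"ty":0,"tz":0,"spin":-8.5},{"gripper":0.085,"tx":0,"ty":0,"tz":0,"spin":-8.5}]' 30
python3 -c "
from h import *
togo([-287,0,231])"
```

```text
clock: 0.9
eef_pos: [226.4, -582.3, 230.8]
tcp_rot: [-3.141, -0.001, 1.564]
contact_force: [0.2, -0.3, 1.0]
opening: 0.997
t 0.9 eef [ 226.4 -582.3  230.8] rot [-3.141e+00 -1.000e-03  1.564e+00] F [ 0.2 -0.3  1. ] open 0.997
target [ 339.5 -108.   231. ] tool shift mm [4.750e+02 1.098e+02 2.000e-01] spin deg -7.96 now in chest [-461.5 -455.2  230.8]
```

```bash
python3 -m inch '[{"gripper":0.085,"tx":0,"ty":0,"tz":0,"spin":-8.0},{"gripper":0.085,"tx":0.038,"ty":0.0146,"tz":0,"spin":0},{"gripper":0.085,"tx":0.038,"ty":0.0146,"tz":0,"spin":0},{"gripper":0.085,"tx":0.038,"ty":0.0146,"tz":0,"spin":0},{"gripper":0.085,"tx":0.038,"ty":0.0146,"tz":0,"spin":0},{"gripper":0.085,"tx":0.038,"ty":0.0146,"tz":0,"spin":0},{"gripper":0.085,"tx":0.038,"ty":0.0146,"tz":0,"spin":0},{"gripper":0.085,"tx":0.038,"ty":0.0146,"tz":0,"spin":0}]'
python3 -c "
from h import *
togo([-287,0,231])"
```

```text
clock: 1.7
eef_pos: [294.2, -304.1, 231.1]
tcp_rot: [-3.142, -0.0, 1.697]
contact_force: [0.7, -0.7, -0.7]
opening: 0.992
t 1.7 eef [ 294.2 -304.1  231.1] rot [-3.142 -0.     1.697] F [ 0.7 -0.7 -0.7] open 0.992
target [ 339.5 -108.   231. ] tool shift mm [1.888e+02 6.960e+01 1.000e-01] spin deg -0.34 now in chest [-357.7 -188.4  231.1]
```

```bash
python3 -m inch '[{"gripper":0.085,"tx":0.0376,"ty":0.014,"tz":0,"spin":-0.3},{"gripper":0.085,"tx":0.0376,"ty":0.014,"tz":0,"spin":0},{"gripper":0.085,"tx":0.0376,"ty":0.014,"tz":0,"spin":0},{"gripper":0.085,"tx":0.0376,"ty":0.014,"tz":0,"spin":0},{"gripper":0.085,"tx":0.0376,"ty":0.014,"tz":0,"spin":0},{"gripper":0.085,"tx":0,"ty":0,"tz":0.03,"spin":0},{"gripper":0.085,"tx":0,"ty":0,"tz":0.03,"spin":0},{"gripper":0.085,"tx":0,"ty":0,"tz":0.03,"spin":0}]'
python3 -c "
from h import *
togo([-287,0,25])"
```

```text
clock: 2.5
eef_pos: [339.4, -109.7, 140.5]
tcp_rot: [3.141, 0.0, 1.704]
contact_force: [0.7, -0.8, 0.5]
opening: 0.995
t 2.5 eef [ 339.4 -109.7  140.5] rot [3.141 0.    1.704] F [ 0.7 -0.8  0.5] open 0.995
target [ 339.5 -108.    25. ] tool shift mm [  1.7   0.2 115.5] spin deg 0.08 now in chest [-287.3   -1.6  140.5]
```

```bash
python3 -m inch '[{"gripper":0.085,"tx":0,"ty":0,"tz":0.03,"spin":0},{"gripper":0.085,"tx":0,"ty":0,"tz":0.03,"spin":0},{"gripper":0.085,"tx":0,"ty":0,"tz":0.03,"spin":0},{"gripper":0.085,"tx":0,"ty":0,"tz":0.024,"spin":0},{"gripper":0.085,"tx":0,"ty":0,"tz":0,"spin":0},{"gripper":0.085,"tx":0,"ty":0,"tz":0,"spin":0},{"gripper":0.085,"tx":0,"ty":0,"tz":0,"spin":0},{"gripper":0.085,"tx":0,"ty":0,"tz":0,"spin":0}]'
python3 - <<'E'
from h import *;from rig import *;import cv2
togo([-207,0,25])
for n in("side","top"):
    f=grab_frame(n);cv2.imwrite(f"pics/{n}1.png",f["pixels"][:,:,::-1])
a=cv2.imread("pics/side1.png")[110:310,170:430];cv2.imwrite("pics/sidez1.png",cv2.resize(a,None,fx=3,fy=3,interpolation=2))
E
```

```text
clock: 3.3
eef_pos: [340.1, -110.5, 28.4]
tcp_rot: [3.139, 0.001, 1.702]
contact_force: [-0.4, 0.0, 0.6]
opening: 0.994
t 3.3 eef [ 340.1 -110.5   28.4] rot [3.139e+00 1.000e-03 1.702e+00] F [-0.4  0.   0.6] open 0.994
target [418.8 -97.5  25. ] tool shift mm [ 2.6 79.7  3.6] spin deg -0.01 now in chest [-286.7   -2.6   28.4]
```

View pics/sidez1.png

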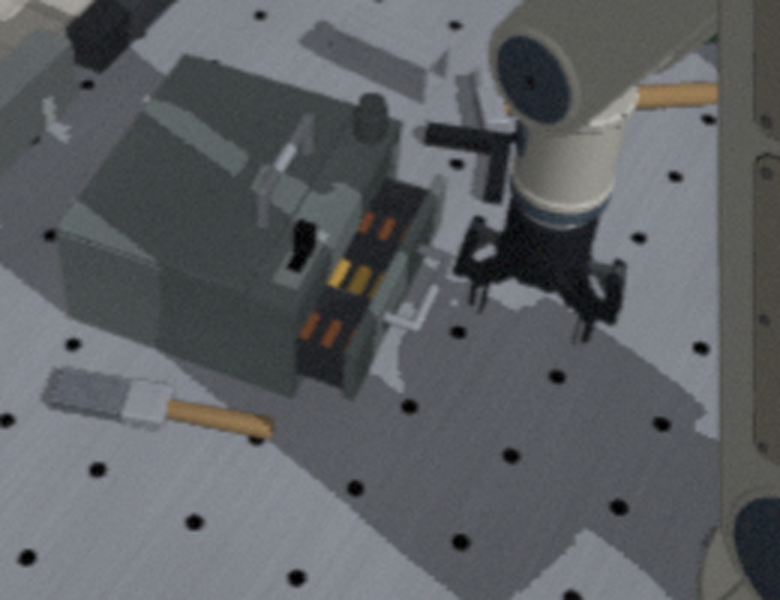

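The picture shows the open gripper in front of the drawer bar (bar ends near zoomed (400,320) and (435,255)), with the space between clear. I push now.

```bash
python3 -m inch '[{"gripper":0.085,"tx":0.002,"ty":0.01,"tz":0,"spin":0},{"gripper":0.085,"tx":0,"ty":0.01,"tz":0,"spin":0},{"gripper":0.085,"tx":0,"ty":0.01,"tz":0,"spin":0},{"gripper":0.085,"tx":0,"ty":0.008,"tz":0,"spin":0},{"gripper":0.085,"tx":0,"ty":0.008,"tz":0,"spin":0},{"gripper":0.085,"tx":0,"ty":0.008,"tz":0,"spin":0},{"gripper":0.085,"tx":0,"ty":0.008,"tz":0,"spin":0},{"gripper":0.085,"tx":0,"ty":0.006,"tz":0,"spin":0}]'
python3 - <<'E'
from h import *;from rig import *;import cv2
togo([-207,0,25])
E
```

```text
clock: 4.2
eef_pos: [407.1, -99.2, 27.2]
tcp_rot: [-3.142, -0.0, 1.703]
contact_force: [-1.8, -1.3, 1.8]
opening: 0.997
t 4.2 eef [407.1 -99.2  27.2] rot [-3.142 -0.     1.703] F [-1.8 -1.3  1.8] open 0.997
target [418.8 -97.5  25. ] tool shift mm [ 0.2 11.9  2.2] spin deg -0.01 now in chest [-2.189e+02 -2.000e-01  2.720e+01]
```

```bash
python3 -m inch '[{"gripper":0.085,"tx":0,"ty":0.003,"tz":0,"spin":0},{"gripper":0.085,"tx":0,"ty":0.003,"tz":0,"spin":0},{"gripper":0.085,"tx":0,"ty":0.002,"tz":0,"spin":0},{"gripper":0.085,"tx":0,"ty":0.002,"tz":0,"spin":0},{"gripper":0.085,"tx":0,"ty":0,"tz":0,"spin":0},{"gripper":0.085,"tx":0,"ty":0,"tz":0,"spin":0},{"gripper":0.085,"tx":0,"ty":0,"tz":0,"spin":0},{"gripper":0.085,"tx":0,"ty":0,"tz":0,"spin":0}]'
python3 - <<'E'
from h import *;from rig import *;import cv2
togo([-207,0,25])
for n in("side","top"):
    f=grab_frame(n);cv2.imwrite(f"pics/{n}2.png",f["pixels"][:,:,::-1])
a=cv2.imread("pics/side2.png")[110:310,170:430];cv2.imwrite("pics/sidez2.png",cv2.resize(a,None,fx=3,fy=3,interpolation=2))
E
```

```text
clock: 5.0
eef_pos: [416.3, -98.0, 27.3]
tcp_rot: [3.141, 0.0, 1.702]
contact_force: [0.5, -0.3, -0.1]
opening: 0.999
t 5.0 eef [416.3 -98.   27.3] rot [3.141 0.    1.702] F [ 0.5 -0.3 -0.1] open 0.999
target [418.8 -97.5  25. ] tool shift mm [0.2 2.5 2.3] spin deg -0.01 now in chest [-2.095e+02 -2.000e-01  2.730e+01]
```

View pics/sidez2.png

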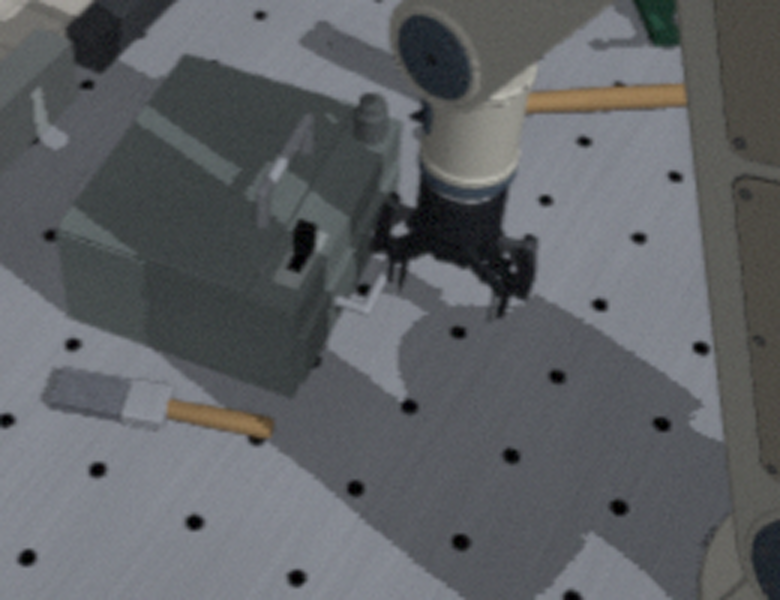

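The drawer front is almost flush, with no hard stop felt yet. I push on gently.

```bash
python3 -m inch '[{"gripper":0.085,"tx":0,"ty":0.001,"tz":0,"spin":0},{"gripper":0.085,"tx":0,"ty":0.001,"tz":0,"spin":0},{"gripper":0.085,"tx":0,"ty":0.001,"tz":0,"spin":0},{"gripper":0.085,"tx":0,"ty":0.001,"tz":0,"spin":0},{"gripper":0.085,"tx":0,"ty":0,"tz":0,"spin":0},{"gripper":0.085,"tx":0,"ty":0,"tz":0,"spin":0},{"gripper":0.085,"tx":0,"ty":0,"tz":0,"spin":0},{"gripper":0.085,"tx":0,"ty":0,"tz":0,"spin":0}]'
python3 - <<'E'
from h import *
togo([-207,0,25])
E
```

```text
clock: 5.9
eef_pos: [420.4, -97.5, 27.3]
tcp_rot: [3.141, 0.0, 1.703]
contact_force: [-0.5, 0.4, 0.4]
opening: 0.994
t 5.9 eef [420.4 -97.5  27.3] rot [3.141 0.    1.703] F [-0.5  0.4  0.4] open 0.994
target [418.8 -97.5  25. ] tool shift mm [ 0.2 -1.5  2.3] spin deg -0.01 now in chest [-2.055e+02 -2.000e-01  2.730e+01]
```

```bash
python3 -m inch '[{"gripper":0.085,"tx":0,"ty":0.001,"tz":0,"spin":0},{"gripper":0.085,"tx":0,"ty":0.001,"tz":0,"spin":0},{"gripper":0.085,"tx":0,"ty":0.001,"tz":0,"spin":0},{"gripper":0.085,"tx":0,"ty":0,"tz":0,"spin":0},{"gripper":0.085,"tx":0,"ty":0,"tz":0,"spin":0},{"gripper":0.085,"tx":0,"ty":0,"tz":0,"spin":0},{"gripper":0.085,"tx":0,"ty":0,"tz":0,"spin":0},{"gripper":0.085,"tx":0,"ty":0,"tz":0,"spin":0}]'
python3 - <<'E'
from h import *;from rig import *;import cv2
togo([-207,0,25])
for n in("side","top"):
    f=grab_frame(n);cv2.imwrite(f"pics/{n}3.png",f["pixels"][:,:,::-1])
a=cv2.imread("pics/side3.png")[140:260,230:390];cv2.imwrite("pics/sidez3.png",cv2.resize(a,None,fx=5,fy=5,interpolation=2))
E
```

```text
clock: 6.7
eef_pos: [421.3, -97.2, 27.1]
tcp_rot: [-3.138, -0.001, 1.702]
contact_force: [-8.5, -4.9, 6.3]
opening: 0.995
t 6.7 eef [421.3 -97.2  27.1] rot [-3.138e+00 -1.000e-03  1.702e+00] F [-8.5 -4.9  6.3] open 0.995
target [418.8 -97.5  25. ] tool shift mm [-0.  -2.5  2.1] spin deg -0.02 now in chest [-204.5    0.    27.1]
```

View pics/sidez3.png

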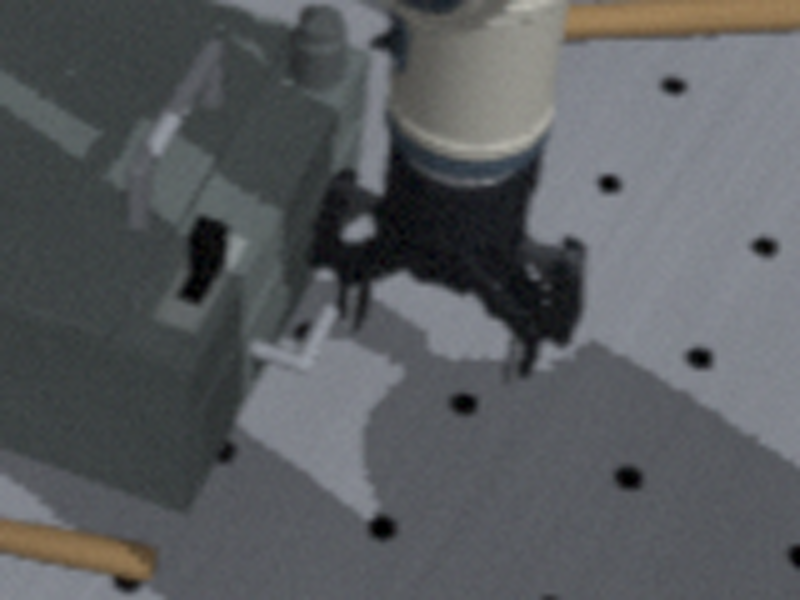

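A hard stop at about 10 N. I back off and check the drawer with the cameras.

```bash
python3 -m inch '[{"gripper":0.085,"tx":0,"ty":-0.02,"tz":0,"spin":0},{"gripper":0.085,"tx":0,"ty":-0.03,"tz":0,"spin":0},{"gripper":0.085,"tx":0,"ty":-0.03,"tz":0,"spin":0},{"gripper":0.085,"tx":0,"ty":-0.02,"tz":0,"spin":0},{"gripper":0.085,"tx":0,"ty":0,"tz":0,"spin":0},{"gripper":0.085,"tx":0,"ty":0,"tz":0,"spin":0},{"gripper":0.085,"tx":0,"ty":0,"tz":0,"spin":0},{"gripper":0.085,"tx":0,"ty":0,"tz":0,"spin":0}]'
python3 - <<'E'
from h import *;from rig import *;import cv2
togo([-207,0,25])
for n in("side","top"):
    f=grab_frame(n);cv2.imwrite(f"pics/{n}4.png",f["pixels"][:,:,::-1])
a=cv2.imread("pics/side4.png")[140:260,230:390]
for d in(0,3,6,10):
  P=chest2w(C,[[-145-d,45,50],[-145-d,-45,50]]);print(d,((proj("side",P)-[230,140])*5+2).round(),((proj("top",P)-[190,130])*4+1.5).round())
cv2.imwrite("pics/sidez4.png",cv2.resize(a,None,fx=5,fy=5,interpolation=2))
a=cv2.imread("pics/top4.png")[130:260,190:390];cv2.imwrite("pics/topz4.png",cv2.resize(a,None,fx=4,fy=4,interpolation=2))
E
```

```text
clock: 7.6
eef_pos: [325.5, -110.4, 27.4]
tcp_rot: [3.14, 0.001, 1.703]
contact_force: [0.3, 0.5, -0.6]
opening: 0.999
t 7.6 eef [ 325.5 -110.4   27.4] rot [3.140e+00 1.000e-03 1.703e+00] F [ 0.3  0.5 -0.6] open 0.999
target [418.8 -97.5  25. ] tool shift mm [ 0.5 94.2  2.5] spin deg 0.01 now in chest [-301.2   -0.5   27.4]
0 [[306. 358.]
 [363. 246.]] [[325. 404.]
 [434. 388.]]
3 [[311. 360.]
 [368. 247.]] [[325. 407.]
 [435. 392.]]
6 [[316. 362.]
 [373. 249.]] [[326. 411.]
 [435. 395.]]
10 [[323. 364.]
 [379. 251.]] [[326. 416.]
 [436. 400.]]
```

View pics/sidez4.png

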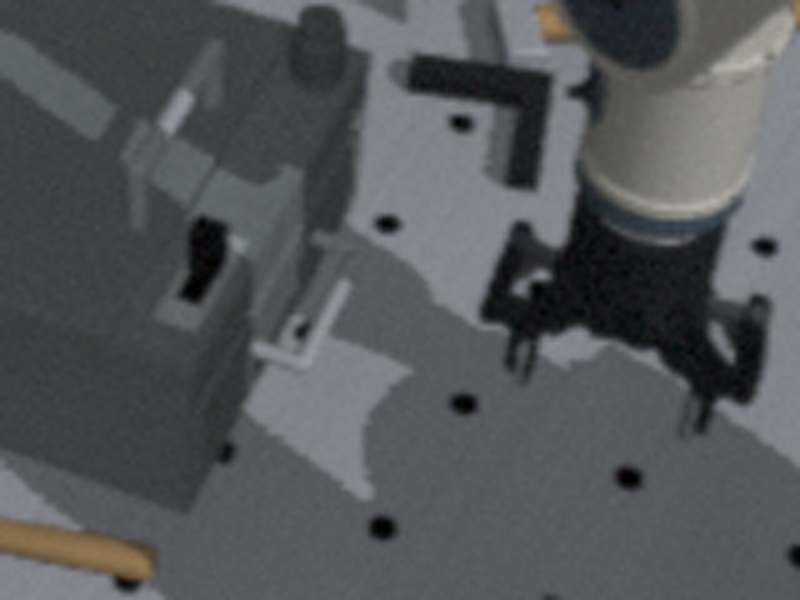

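View pics/topz4.png

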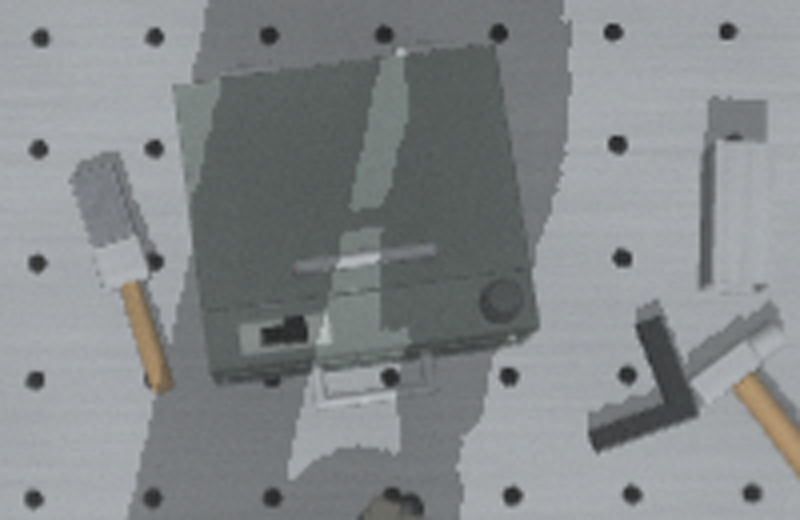

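Both views put the bar at the shut position (top zoom ends (320,400) and (430,385), within about 2 mm of the shut prediction), and the stop was hard, so the drawer is shut. Next is the lid bar.

```bash
python3 -m inch '[{"gripper":0.06,"tx":0,"ty":0,"tz":-0.042,"spin":0},{"gripper":0.06,"tx":0,"ty":0,"tz":-0.042,"spin":0},{"gripper":0.06,"tx":0,"ty":0,"tz":-0.042,"spin":0},{"gripper":0.06,"tx":0,"ty":0,"tz":-0.042,"spin":0},{"gripper":0.06,"tx":0,"ty":0,"tz":-0.042,"spin":0},{"gripper":0.06,"tx":0,"ty":0.04,"tz":0,"spin":0},{"gripper":0.06,"tx":0,"ty":0.04,"tz":0,"spin":0},{"gripper":0.06,"tx":0,"ty":0.04,"tz":0,"spin":0}]'
python3 -m inch '[{"gripper":0.06,"tx":0,"ty":0.04,"tz":0,"spin":0},{"gripper":0.06,"tx":0,"ty":0.04,"tz":0,"spin":0},{"gripper":0.06,"tx":0,"ty":0.03,"tz":0,"spin":0},{"gripper":0.06,"tx":0,"ty":0.02,"tz":0,"spin":0},{"gripper":0.06,"tx":0,"ty":0,"tz":0,"spin":0},{"gripper":0.06,"tx":0,"ty":0,"tz":0,"spin":0},{"gripper":0.06,"tx":0,"ty":0,"tz":0,"spin":0},{"gripper":0.06,"tx":0,"ty":0,"tz":0,"spin":0}]'
python3 - <<'E'
from h import *;from rig import *;import cv2
togo([-50,0,147])
for n in("side","top"):
    f=grab_frame(n);cv2.imwrite(f"pics/{n}5.png",f["pixels"][:,:,::-1])
E
```

```text
clock: 8.5
eef_pos: [444.9, -94.1, 238.2]
tcp_rot: [3.139, 0.001, 1.703]
contact_force: [0.7, -0.5, 0.5]
opening: 0.702
clock: 9.3
eef_pos: [571.0, -77.5, 237.4]
tcp_rot: [-3.141, -0.0, 1.702]
contact_force: [-0.5, -0.2, -0.8]
opening: 0.705
t 9.3 eef [571.  -77.5 237.4] rot [-3.141 -0.     1.702] F [-0.5 -0.2 -0.8] open 0.705
target [574.5 -76.9 147. ] tool shift mm [ 0.2  3.5 90.4] spin deg -0.03 now in chest [-5.350e+01 -2.000e-01  2.374e+02]
```

View pics/side5.png

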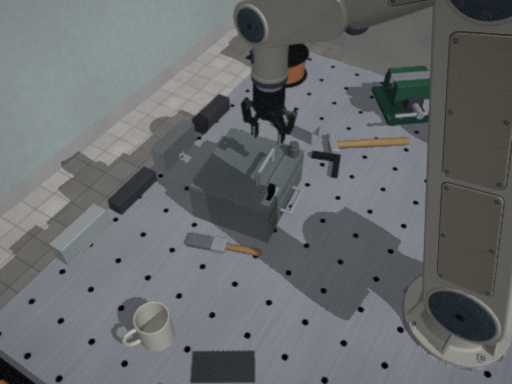

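The gripper is above the bar. I descend 90 mm, shifting 3 mm forward.

```bash
python3 -m inch '[{"gripper":0.06,"tx":0,"ty":0.003,"tz":0.02,"spin":0},{"gripper":0.06,"tx":0,"ty":0,"tz":0.02,"spin":0},{"gripper":0.06,"tx":0,"ty":0,"tz":0.02,"spin":0},{"gripper":0.06,"tx":0,"ty":0,"tz":0.015,"spin":0},{"gripper":0.06,"tx":0,"ty":0,"tz":0.01,"spin":0},{"gripper":0.06,"tx":0,"ty":0,"tz":0.005,"spin":0},{"gripper":0.06,"tx":0,"ty":0,"tz":0,"spin":0},{"gripper":0.06,"tx":0,"ty":0,"tz":0,"spin":0}]'
python3 - <<'E'
from h import *;from rig import *;import cv2
togo([-50,0,147])
for n in("side","top"):
    f=grab_frame(n);cv2.imwrite(f"pics/{n}6.png",f["pixels"][:,:,::-1])
a=cv2.imread("pics/side6.png")[70:220,180:380]
cv2.imwrite("pics/sidez6.png",cv2.resize(a,None,fx=4,fy=4,interpolation=2))
E
```

```text
clock: 10.2
eef_pos: [575.3, -77.1, 147.9]
tcp_rot: [3.141, 0.0, 1.702]
contact_force: [-0.1, -0.1, 0.4]
opening: 0.701
t 10.2 eef [575.3 -77.1 147.9] rot [3.141 0.    1.702] F [-0.1 -0.1  0.4] open 0.701
target [574.5 -76.9 147. ] tool shift mm [ 0.3 -0.8  0.9] spin deg -0.01 now in chest [-49.2  -0.3 147.9]
```

View pics/sidez6.png

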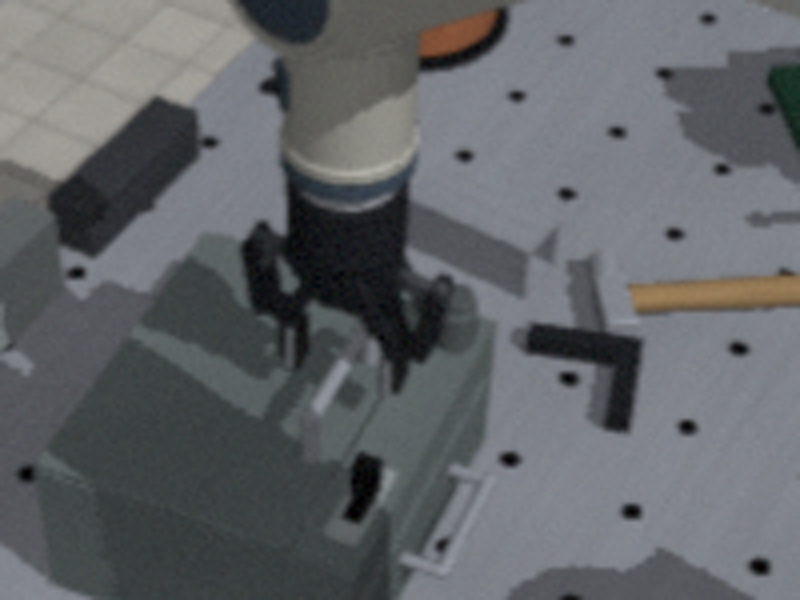

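The fingers straddle the bar (zoomed about (340,385)). I close on it.

```bash
python3 -m inch '[{"gripper":0.0,"tx":0,"ty":0,"tz":0,"spin":0},{"gripper":0.0,"tx":0,"ty":0,"tz":0,"spin":0},{"gripper":0.0,"tx":0,"ty":0,"tz":0,"spin":0},{"gripper":0.0,"tx":0,"ty":0,"tz":0,"spin":0},{"gripper":0.0,"tx":0,"ty":0,"tz":0,"spin":0},{"gripper":0.0,"tx":0,"ty":0,"tz":0,"spin":0},{"gripper":0.0,"tx":0,"ty":0,"tz":0,"spin":0},{"gripper":0.0,"tx":0,"ty":0,"tz":0,"spin":0}]' 30
```

```text
clock: 11.1
eef_pos: [575.3, -77.0, 147.5]
tcp_rot: [3.141, 0.0, 1.702]
contact_force: [2.2, 1.1, 0.6]
opening: 0.123
```

```bash
python3 -m inch '[{"gripper":0.0,"tx":0,"ty":0,"tz":-0.001,"spin":0},{"gripper":0.0,"tx":0,"ty":0,"tz":-0.001,"spin":0},{"gripper":0.0,"tx":0,"ty":0,"tz":-0.001,"spin":0},{"gripper":0.0,"tx":0,"ty":0,"tz":0,"spin":0},{"gripper":0.0,"tx":0,"ty":0,"tz":0,"spin":0},{"gripper":0.0,"tx":0,"ty":0,"tz":0,"spin":0},{"gripper":0.0,"tx":0,"ty":0,"tz":0,"spin":0},{"gripper":0.0,"tx":0,"ty":0,"tz":0,"spin":0}]'
python3 -m inch '[{"gripper":0.0,"tx":0,"ty":0,"tz":-0.001,"spin":0},{"gripper":0.0,"tx":0,"ty":0,"tz":-0.001,"spin":0},{"gripper":0.0,"tx":0,"ty":0,"tz":0,"spin":0},{"gripper":0.0,"tx":0,"ty":0,"tz":0,"spin":0},{"gripper":0.0,"tx":0,"ty":0,"tz":0,"spin":0},{"gripper":0.0,"tx":0,"ty":0,"tz":0,"spin":0},{"gripper":0.0,"tx":0,"ty":0,"tz":0,"spin":0},{"gripper":0.0,"tx":0,"ty":0,"tz":0,"spin":0}]'
```

```text
clock: 11.9
eef_pos: [576.0, -76.9, 150.0]
tcp_rot: [3.14, 0.0, 1.702]
contact_force: [7.7, 0.9, -5.9]
opening: 0.131
clock: 12.7
eef_pos: [576.2, -76.8, 151.1]
tcp_rot: [3.139, 0.0, 1.702]
contact_force: [13.2, 1.0, -14.2]
opening: 0.126
```

```bash
python3 -m inch '[{"gripper":0.0,"tx":0,"ty":0,"tz":-0.001,"spin":0},{"gripper":0.0,"tx":0,"ty":0,"tz":-0.001,"spin":0},{"gripper":0.0,"tx":0,"ty":0,"tz":0,"spin":0},{"gripper":0.0,"tx":0,"ty":0,"tz":0,"spin":0},{"gripper":0.0,"tx":0,"ty":0,"tz":0,"spin":0},{"gripper":0.0,"tx":0,"ty":0,"tz":0,"spin":0},{"gripper":0.0,"tx":0,"ty":0,"tz":0,"spin":0},{"gripper":0.0,"tx":0,"ty":0,"tz":0,"spin":0}]'

```

```text
clock: 13.5
eef_pos: [576.2, -76.8, 151.5]
tcp_rot: [3.14, -0.0, 1.702]
contact_force: [19.3, 0.8, -32.0]
opening: 0.126
```

Caught: 32 N at under 4 mm of rise, against 2–5 N for a free lid. I lower it and open the fingers.

```bash
python3 -m inch '[{"gripper":0.0,"tx":0,"ty":0,"tz":0.002,"spin":0},{"gripper":0.0,"tx":0,"ty":0,"tz":0.002,"spin":0},{"gripper":0.0,"tx":0,"ty":0,"tz":0.002,"spin":0},{"gripper":0.0,"tx":0,"ty":0,"tz":0.001,"spin":0},{"gripper":0.05,"tx":0,"ty":0,"tz":0,"spin":0},{"gripper":0.05,"tx":0,"ty":0,"tz":0,"spin":0},{"gripper":0.05,"tx":0,"ty":0,"tz":0,"spin":0},{"gripper":0.05,"tx":0,"ty":0,"tz":0,"spin":0}]'
python3 - <<'E'
from h import *
togo([-50,0,240])
togo([-94,30,130])
E
```

```text
clock: 14.3
eef_pos: [574.5, -77.0, 147.1]
tcp_rot: [-3.141, -0.0, 1.702]
contact_force: [-0.2, -0.4, -0.5]
opening: 0.585
t 14.3 eef [574.5 -77.  147.1] rot [-3.141 -0.     1.702] F [-0.2 -0.4 -0.5] open 0.585
target [574.5 -76.9 240. ] tool shift mm [  0.2  -0.1 -92.9] spin deg -0.01 now in chest [-50.   -0.2 147.1]
t 14.3 eef [574.5 -77.  147.1] rot [-3.141 -0.     1.702] F [-0.2 -0.4 -0.5] open 0.585
target [526.9 -52.9 130. ] tool shift mm [ 30.2 -44.   17.2] spin deg -0.01 now in chest [-50.   -0.2 147.1]
```

```bash
python3 -m inch '[{"gripper":0.05,"tx":0,"ty":0,"tz":-0.025,"spin":0},{"gripper":0.05,"tx":0,"ty":0,"tz":-0.03,"spin":0},{"gripper":0.05,"tx":0,"ty":0,"tz":-0.01,"spin":0},{"gripper":0.0,"tx":0.005,"ty":-0.015,"tz":0,"spin":0},{"gripper":0.0,"tx":0.005,"ty":-0.015,"tz":0,"spin":0},{"gripper":0.0,"tx":0.005,"ty":-0.014,"tz":0,"spin":0},{"gripper":0.0,"tx":0,"ty":0,"tz":0,"spin":0},{"gripper":0.0,"tx":0,"ty":0,"tz":0,"spin":0}]'
python3 - <<'E'
from h import *
togo([-94,15,130])
E
```

```text
clock: 15.1
eef_pos: [529.5, -68.0, 212.2]
tcp_rot: [3.141, 0.0, 1.703]
contact_force: [-0.9, 0.2, -0.5]
opening: -0.001
t 15.1 eef [529.5 -68.  212.2] rot [3.141 0.    1.703] F [-0.9  0.2 -0.5] open -0.001
target [528.9 -67.8 130. ] tool shift mm [ 0.3 -0.7 82.2] spin deg -0.01 now in chest [-93.4  14.7 212.2]
```

```bash
python3 -m inch '[{"gripper":0.0,"tx":0,"ty":-0.002,"tz":0.02,"spin":0},{"gripper":0.0,"tx":0,"ty":0,"tz":0.02,"spin":0},{"gripper":0.0,"tx":0,"ty":0,"tz":0.02,"spin":0},{"gripper":0.0,"tx":0,"ty":0,"tz":0.015,"spin":0},{"gripper":0.0,"tx":0,"ty":0,"tz":0.006,"spin":0},{"gripper":0.0,"tx":0,"ty":0,"tz":0,"spin":0},{"gripper":0.0,"tx":0,"ty":0,"tz":0,"spin":0},{"gripper":0.0,"tx":0,"ty":0,"tz":0,"spin":0}]'
python3 - <<'E'
from h import *;from rig import *;import cv2
togo([-94,58,130])
for n in("side","top"):
    f=grab_frame(n);cv2.imwrite(f"pics/{n}7.png",f["pixels"][:,:,::-1])
a=cv2.imread("pics/side7.png")[70:220,180:380]
cv2.imwrite("pics/sidez7.png",cv2.resize(a,None,fx=4,fy=4,interpolation=2))
E
```

```text
clock: 15.9
eef_pos: [528.1, -68.3, 132.1]
tcp_rot: [3.14, 0.0, 1.703]
contact_force: [0.5, 0.4, -0.4]
opening: 0.002
t 15.9 eef [528.1 -68.3 132.1] rot [3.14  0.    1.703] F [ 0.5  0.4 -0.4] open 0.002
target [523.2 -25.2 130. ] tool shift mm [43.4  0.8  2.1] spin deg -0.01 now in chest [-94.8  14.6 132.1]
```

View pics/sidez7.png

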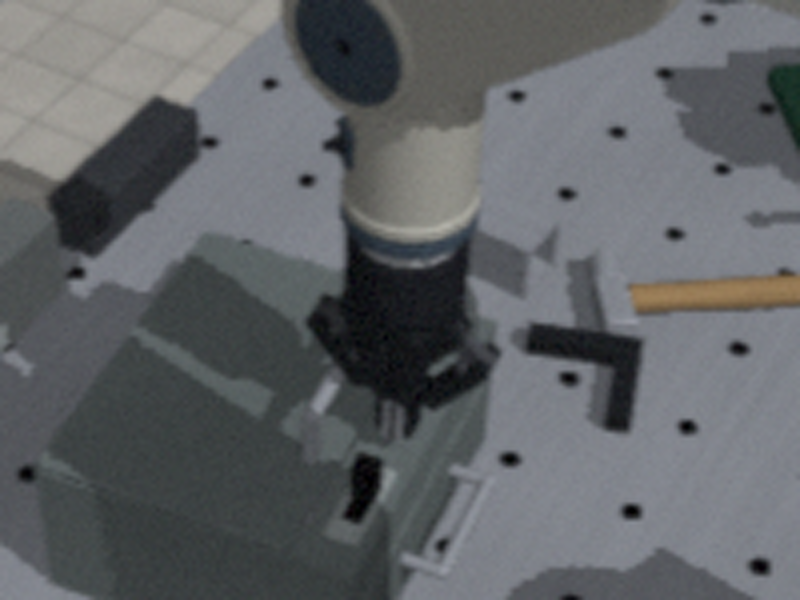

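The shut fingers stand on the deck to the right of the knob (zoomed (395,420), knob (365,485)), clear of the lid bar. I push to the chest's left.

```bash
python3 -m inch '[{"gripper":0.0,"tx":0.01,"ty":0,"tz":0,"spin":0},{"gripper":0.0,"tx":0.008,"ty":0,"tz":0,"spin":0},{"gripper":0.0,"tx":0.004,"ty":0,"tz":0,"spin":0},{"gripper":0.0,"tx":0.004,"ty":0,"tz":0,"spin":0},{"gripper":0.0,"tx":0.004,"ty":0,"tz":0,"spin":0},{"gripper":0.0,"tx":0.004,"ty":0,"tz":0,"spin":0},{"gripper":0.0,"tx":0.003,"ty":0,"tz":0,"spin":0},{"gripper":0.0,"tx":0.003,"ty":0,"tz":0,"spin":0}]'
python3 -m inch '[{"gripper":0.0,"tx":0.001,"ty":0,"tz":0,"spin":0},{"gripper":0.0,"tx":0.001,"ty":0,"tz":0,"spin":0},{"gripper":0.0,"tx":0.001,"ty":0,"tz":0,"spin":0},{"gripper":0.0,"tx":0,"ty":0,"tz":0,"spin":0},{"gripper":0.0,"tx":0,"ty":0,"tz":0,"spin":0},{"gripper":0.0,"tx":0,"ty":0,"tz":0,"spin":0},{"gripper":0.0,"tx":0,"ty":0,"tz":0,"spin":0},{"gripper":0.0,"tx":0,"ty":0,"tz":0,"spin":0}]'
python3 - <<'E'
from h import *
togo([-94,58,130])
E
```

```text
clock: 16.8
eef_pos: [522.2, -28.6, 131.3]
tcp_rot: [3.141, 0.0, 1.702]
contact_force: [0.4, -3.5, 0.4]
opening: -0.001
clock: 17.6
eef_pos: [521.8, -25.6, 131.3]
tcp_rot: [3.141, 0.0, 1.702]
contact_force: [-0.1, -2.4, -0.5]
opening: 0.001
t 17.6 eef [521.8 -25.6 131.3] rot [3.141 0.    1.702] F [-0.1 -2.4 -0.5] open 0.001
target [523.2 -25.2 130. ] tool shift mm [0.2 1.5 1.3] spin deg -0.02 now in chest [-95.5  57.8 131.3]
```

```bash
python3 -m inch '[{"gripper":0.0,"tx":0.001,"ty":0,"tz":0,"spin":0},{"gripper":0.0,"tx":0.001,"ty":0,"tz":0,"spin":0},{"gripper":0.0,"tx":0.001,"ty":0,"tz":0,"spin":0},{"gripper":0.0,"tx":0,"ty":0,"tz":0,"spin":0},{"gripper":0.0,"tx":0,"ty":0,"tz":0,"spin":0},{"gripper":0.0,"tx":0,"ty":0,"tz":0,"spin":0},{"gripper":0.0,"tx":0,"ty":0,"tz":0,"spin":0},{"gripper":0.0,"tx":0,"ty":0,"tz":0,"spin":0}]'
python3 - <<'E'
from h import *
togo([-94,58,130])
E
```

```text
clock: 18.4
eef_pos: [521.4, -22.6, 131.3]
tcp_rot: [3.141, -0.0, 1.702]
contact_force: [2.2, -2.9, -1.2]
opening: 0.001
t 18.4 eef [521.4 -22.6 131.3] rot [ 3.141 -0.     1.702] F [ 2.2 -2.9 -1.2] open 0.001
target [523.2 -25.2 130. ] tool shift mm [-2.8  1.5  1.3] spin deg -0.01 now in chest [-95.5  60.8 131.3]
```

```bash
python3 -m inch '[{"gripper":0.0,"tx":0.001,"ty":0,"tz":0,"spin":0},{"gripper":0.0,"tx":0.001,"ty":0,"tz":0,"spin":0},{"gripper":0.0,"tx":0.001,"ty":0,"tz":0,"spin":0},{"gripper":0.0,"tx":0,"ty":0,"tz":0,"spin":0},{"gripper":0.0,"tx":0,"ty":0,"tz":0,"spin":0},{"gripper":0.0,"tx":0,"ty":0,"tz":0,"spin":0},{"gripper":0.0,"tx":0,"ty":0,"tz":0,"spin":0},{"gripper":0.0,"tx":0,"ty":0,"tz":0,"spin":0}]'
python3 - <<'E'
from h import *;from rig import *;import cv2
togo([-94,58,130])
for n in("side","top"):
    f=grab_frame(n);cv2.imwrite(f"pics/{n}8.png",f["pixels"][:,:,::-1])
a=cv2.imread("pics/side8.png")[120:220,220:340]
cv2.imwrite("pics/sidez8.png",cv2.resize(a,None,fx=6,fy=6,interpolation=2))
E
```

```text
clock: 19.2
eef_pos: [521.3, -21.3, 131.3]
tcp_rot: [3.141, 0.003, 1.703]
contact_force: [3.5, -13.7, -2.7]
opening: 0.002
t 19.2 eef [521.3 -21.3 131.3] rot [3.141e+00 3.000e-03 1.703e+00] F [  3.5 -13.7  -2.7] open 0.002
target [523.2 -25.2 130. ] tool shift mm [-4.1  1.4  1.3] spin deg 0.04 now in chest [-95.4  62.1 131.3]
```

View pics/sidez8.png

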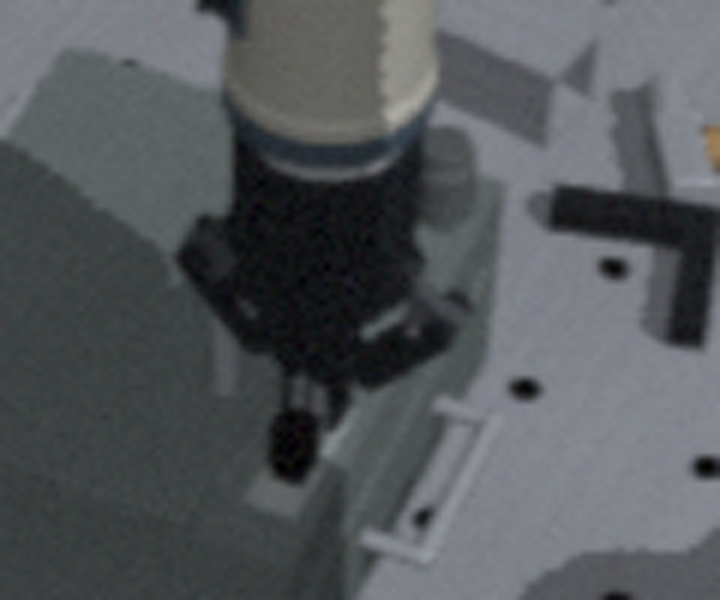

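A hard stop at 14 N with the knob displaced: the release is at its end. I retreat and go back over the lid bar.

```bash
python3 -m inch '[{"gripper":0.0,"tx":-0.01,"ty":0,"tz":0,"spin":0},{"gripper":0.0,"tx":-0.02,"ty":0,"tz":0,"spin":0},{"gripper":0.0,"tx":-0.02,"ty":0,"tz":0,"spin":0},{"gripper":0.0,"tx":-0.014,"ty":0,"tz":-0.02,"spin":0},{"gripper":0.0,"tx":0,"ty":0,"tz":-0.03,"spin":0},{"gripper":0.0,"tx":0,"ty":0,"tz":-0.03,"spin":0},{"gripper":0.06,"tx":0,"ty":0.0,"tz":-0.02,"spin":0},{"gripper":0.06,"tx":0,"ty":0.015,"tz":0,"spin":0}]'
python3 -m inch '[{"gripper":0.06,"tx":0,"ty":0.015,"tz":0,"spin":0},{"gripper":0.06,"tx":0,"ty":0.015,"tz":0,"spin":0},{"gripper":0.06,"tx":0,"ty":0,"tz":0,"spin":0},{"gripper":0.06,"tx":0,"ty":0,"tz":0,"spin":0},{"gripper":0.06,"tx":0,"ty":0,"tz":0,"spin":0},{"gripper":0.06,"tx":0,"ty":0,"tz":0,"spin":0},{"gripper":0.06,"tx":0,"ty":0,"tz":0,"spin":0},{"gripper":0.06,"tx":0,"ty":0,"tz":0,"spin":0}]'
python3 - <<'E'
from h import *
togo([-50,0,147])
E
```

```text
clock: 20.1
eef_pos: [544.4, -81.0, 234.0]
tcp_rot: [3.139, -0.0, 1.702]
contact_force: [0.2, 0.8, 0.4]
opening: 0.331
clock: 20.9
eef_pos: [573.7, -77.2, 231.4]
tcp_rot: [3.141, 0.0, 1.702]
contact_force: [-0.2, -0.0, 0.1]
opening: 0.705
t 20.9 eef [573.7 -77.2 231.4] rot [3.141 0.    1.702] F [-0.2 -0.   0.1] open 0.705
target [574.5 -76.9 147. ] tool shift mm [ 0.2  0.8 84.4] spin deg -0.02 now in chest [-5.080e+01 -2.000e-01  2.314e+02]
```

```bash
python3 -m inch '[{"gripper":0.06,"tx":0,"ty":0.001,"tz":0.025,"spin":0},{"gripper":0.06,"tx":0,"ty":0,"tz":0.025,"spin":0},{"gripper":0.06,"tx":0,"ty":0,"tz":0.02,"spin":0},{"gripper":0.06,"tx":0,"ty":0,"tz":0.013,"spin":0},{"gripper":0.06,"tx":0,"ty":0,"tz":0,"spin":0},{"gripper":0.06,"tx":0,"ty":0,"tz":0,"spin":0},{"gripper":0.0,"tx":0,"ty":0,"tz":0,"spin":0},{"gripper":0.0,"tx":0,"ty":0,"tz":0,"spin":0}]' 30
python3 -m inch '[{"gripper":0.0,"tx":0,"ty":0,"tz":0,"spin":0},{"gripper":0.0,"tx":0,"ty":0,"tz":0,"spin":0},{"gripper":0.0,"tx":0,"ty":0,"tz":0,"spin":0},{"gripper":0.0,"tx":0,"ty":0,"tz":0,"spin":0},{"gripper":0.0,"tx":0,"ty":0,"tz":-0.002,"spin":0},{"gripper":0.0,"tx":0,"ty":0,"tz":-0.002,"spin":0},{"gripper":0.0,"tx":0,"ty":0,"tz":-0.002,"spin":0},{"gripper":0.0,"tx":0,"ty":0,"tz":-0.002,"spin":0}]'
python3 -m inch '[{"gripper":0.0,"tx":0,"ty":0.0005,"tz":-0.001,"spin":0},{"gripper":0.0,"tx":0,"ty":0.0005,"tz":-0.001,"spin":0},{"gripper":0.0,"tx":0,"ty":0.0005,"tz":0,"spin":0},{"gripper":0.0,"tx":0,"ty":0.001,"tz":0,"spin":0},{"gripper":0.0,"tx":0,"ty":0,"tz":0,"spin":0},{"gripper":0.0,"tx":0,"ty":0,"tz":0,"spin":0},{"gripper":0.0,"tx":0,"ty":0,"tz":0,"spin":0},{"gripper":0.0,"tx":0,"ty":0,"tz":0,"spin":0}]'
python3 - <<'E'
from h import *
togo([-50,0,147])
x=[-165,46]
t0=np.arctan2(46,165);r=np.hypot(165,46);
def pos(t): return np.array([115-r*np.cos(t0+t),120+r*np.sin(t0+t)-19])
prev=pos(0)
for t in np.arange(0,.96,.05): p=pos(t);print(round(t,2),p.round(1),((p-prev)).round(1));prev=p
E
```

```text
clock: 21.7
eef_pos: [575.6, -77.1, 149.4]
tcp_rot: [3.14, 0.0, 1.702]
contact_force: [-0.5, -0.1, -1.0]
opening: 0.375
clock: 22.5
eef_pos: [577.4, -76.8, 156.4]
tcp_rot: [3.136, 0.0, 1.702]
contact_force: [15.1, 1.9, -10.0]
opening: 0.13
clock: 23.3
eef_pos: [577.9, -76.7, 158.0]
tcp_rot: [3.141, 0.0, 1.702]
contact_force: [6.8, 0.1, -6.3]
opening: 0.126
t 23.3 eef [577.9 -76.7 158. ] rot [3.141 0.    1.702] F [ 6.8  0.1 -6.3] open 0.126
target [574.5 -76.9 147. ] tool shift mm [ 0.3 -3.5 11. ] spin deg -0.01 now in chest [-46.5  -0.3 158. ]
0.0 [-50. 147.] [0. 0.]
0.05 [-47.5 155.2] [2.5 8.2]
0.1 [-44.6 163.2] [2.9 8.1]
0.15 [-41.3 171.1] [3.3 7.9]
0.2 [-37.6 178.9] [3.7 7.7]
0.25 [-33.5 186.4] [4.1 7.5]
0.3 [-29.  193.7] [4.5 7.3]
0.35 [-24.2 200.8] [4.8 7.1]
0.4 [-19.1 207.6] [5.2 6.8]
0.45 [-13.6 214.2] [5.5 6.6]
0.5 [ -7.7 220.5] [5.8 6.3]
0.55 [ -1.6 226.5] [6.1 6. ]
0.6 [  4.8 232.1] [6.4 5.7]
0.65 [ 11.5 237.5] [6.7 5.3]
0.7 [ 18.4 242.5] [7. 5.]
0.75 [ 25.6 247.1] [7.2 4.6]
0.8 [ 33.  251.4] [7.4 4.3]
0.85 [ 40.7 255.3] [7.6 3.9]
0.9 [ 48.5 258.8] [7.8 3.5]
0.95 [ 56.4 262. ] [8.  3.1]
```

The lid is lifting freely: already 8.6 mm up, at a few N. I follow the arc.

```bash
python3 -m inch '[{"gripper":0.0,"tx":0,"ty":0.002,"tz":-0.004,"spin":0},{"gripper":0.0,"tx":0,"ty":0.002,"tz":-0.004,"spin":0},{"gripper":0.0,"tx":0,"ty":0.002,"tz":-0.004,"spin":0},{"gripper":0.0,"tx":0,"ty":0.0017,"tz":-0.004,"spin":0},{"gripper":0.0,"tx":0,"ty":0.0018,"tz":-0.0039,"spin":0},{"gripper":0.0,"tx":0,"ty":0.0019,"tz":-0.0039,"spin":0},{"gripper":0.0,"tx":0,"ty":0.002,"tz":-0.0038,"spin":0},{"gripper":0.0,"tx":0,"ty":0.002,"tz":-0.0038,"spin":0}]'
python3 - <<'E'
from h import *;from rig import *;import cv2
togo([-33.5,0,186.4])
for n in("side","top"):
    f=grab_frame(n);cv2.imwrite(f"pics/{n}9.png",f["pixels"][:,:,::-1])
a=cv2.imread("pics/side9.png")[70:220,180:380]
cv2.imwrite("pics/sidez9.png",cv2.resize(a,None,fx=4,fy=4,interpolation=2))
E
```

```text
clock: 24.1
eef_pos: [591.8, -74.9, 189.9]
tcp_rot: [-3.14, 0.0, 1.703]
contact_force: [-3.1, -3.9, -3.4]
opening: 0.126
t 24.1 eef [591.8 -74.9 189.9] rot [-3.14   0.     1.703] F [-3.1 -3.9 -3.4] open 0.126
target [590.8 -74.7 186.4] tool shift mm [ 0.3 -1.   3.5] spin deg -0.01 now in chest [-32.5  -0.3 189.9]
```

View pics/sidez9.png

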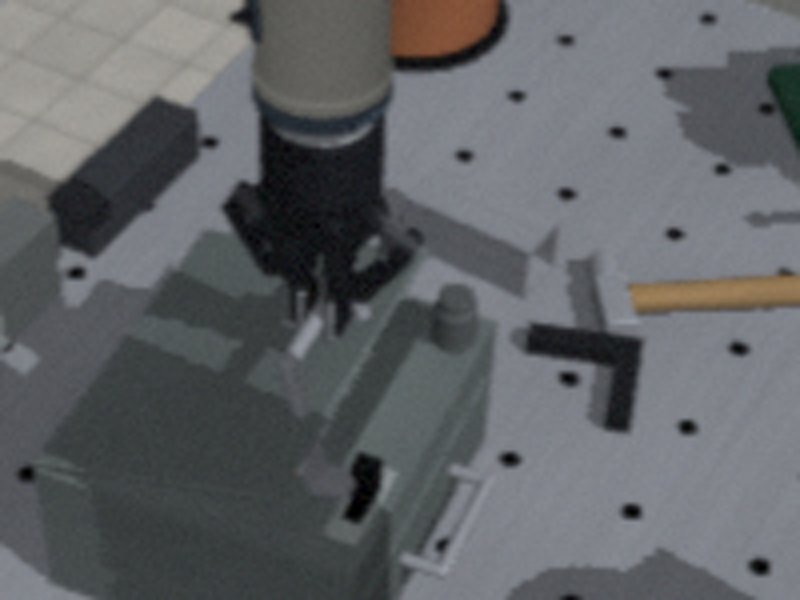

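The lid is open about 0.25 rad and the bar is held. I continue.

```bash
python3 -m inch '[{"gripper":0.0,"tx":0,"ty":0.0022,"tz":-0.0037,"spin":0},{"gripper":0.0,"tx":0,"ty":0.0023,"tz":-0.0036,"spin":0},{"gripper":0.0,"tx":0,"ty":0.0024,"tz":-0.0036,"spin":0},{"gripper":0.0,"tx":0,"ty":0.0024,"tz":-0.0035,"spin":0},{"gripper":0.0,"tx":0,"ty":0.0026,"tz":-0.0034,"spin":0},{"gripper":0.0,"tx":0,"ty":0.0026,"tz":-0.0034,"spin":0},{"gripper":0.0,"tx":0,"ty":0.0027,"tz":-0.0033,"spin":0},{"gripper":0.0,"tx":0,"ty":0.0028,"tz":-0.0033,"spin":0}]'
python3 - <<'E'
from h import *
togo([-13.6,0,214.2])
E
```

```text
clock: 25.0
eef_pos: [610.9, -72.5, 217.9]
tcp_rot: [-3.138, 0.0, 1.703]
contact_force: [-7.7, -4.9, 1.5]
opening: 0.123
t 25.0 eef [610.9 -72.5 217.9] rot [-3.138  0.     1.703] F [-7.7 -4.9  1.5] open 0.123
target [610.5 -72.1 214.2] tool shift mm [ 0.4 -0.3  3.7] spin deg -0.01 now in chest [-13.3  -0.4 217.9]
```

```bash
python3 -m inch '[{"gripper":0.0,"tx":0,"ty":0.0027,"tz":-0.0031,"spin":0},{"gripper":0.0,"tx":0,"ty":0.0028,"tz":-0.0031,"spin":0},{"gripper":0.0,"tx":0,"ty":0.003,"tz":-0.003,"spin":0},{"gripper":0.0,"tx":0,"ty":0.0031,"tz":-0.003,"spin":0},{"gripper":0.0,"tx":0,"ty":0.0032,"tz":-0.0029,"spin":0},{"gripper":0.0,"tx":0,"ty":0.0032,"tz":-0.0028,"spin":0},{"gripper":0.0,"tx":0,"ty":0.0033,"tz":-0.0027,"spin":0},{"gripper":0.0,"tx":0,"ty":0.0034,"tz":-0.0026,"spin":0}]'
python3 - <<'E'
from h import *;from rig import *;import cv2
togo([11.5,0,237.5])
for n in("side","top"):
    f=grab_frame(n);cv2.imwrite(f"pics/{n}10.png",f["pixels"][:,:,::-1])
a=cv2.imread("pics/side10.png")[50:220,180:380]
cv2.imwrite("pics/sidez10.png",cv2.resize(a,None,fx=3.5,fy=3.5,interpolation=2))
E
```

```text
clock: 25.8
eef_pos: [635.3, -69.4, 242.0]
tcp_rot: [-3.138, 0.001, 1.702]
contact_force: [-11.6, -4.5, 7.8]
opening: 0.125
t 25.8 eef [635.3 -69.4 242. ] rot [-3.138e+00  1.000e-03  1.702e+00] F [-11.6  -4.5   7.8] open 0.125
target [635.4 -68.8 237.5] tool shift mm [0.6 0.2 4.5] spin deg -0.01 now in chest [ 11.3  -0.6 242. ]
```

View pics/sidez10.png

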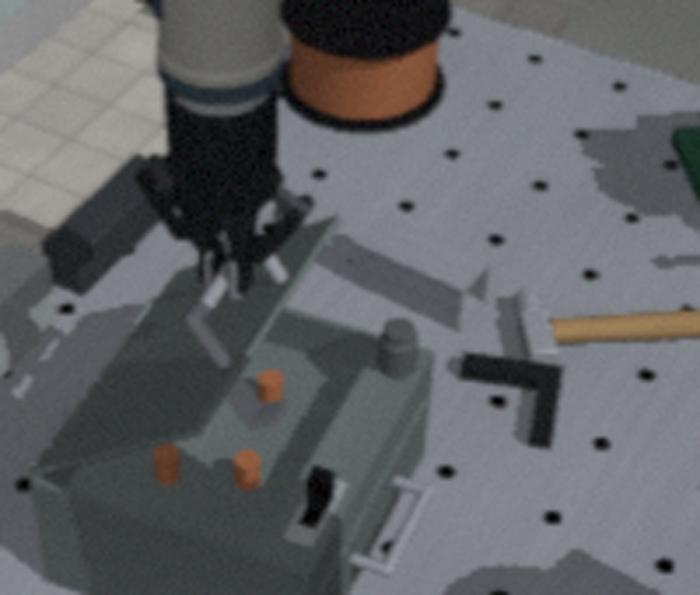

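The lid is about 0.65 rad open with the bar well gripped. The force shows a slight push towards the hinge, so I correct about 1.5 mm outward while continuing.

```bash
python3 -m inch '[{"gripper":0.0,"tx":0,"ty":0.0032,"tz":-0.0028,"spin":0},{"gripper":0.0,"tx":0,"ty":0.0033,"tz":-0.0027,"spin":0},{"gripper":0.0,"tx":0,"ty":0.0034,"tz":-0.0026,"spin":0},{"gripper":0.0,"tx":0,"ty":0.0035,"tz":-0.0025,"spin":0},{"gripper":0.0,"tx":0,"ty":0.0036,"tz":-0.0023,"spin":0},{"gripper":0.0,"tx":0,"ty":0.0036,"tz":-0.0022,"spin":0},{"gripper":0.0,"tx":0,"ty":0.0037,"tz":-0.0021,"spin":0},{"gripper":0.0,"tx":0,"ty":0.0037,"tz":-0.002,"spin":0}]'
python3 - <<'E'
from h import *
togo([40.7,0,255.3])
E
```

```text
clock: 26.7
eef_pos: [664.3, -65.7, 261.5]
tcp_rot: [-3.141, 0.001, 1.702]
contact_force: [-5.8, -5.4, 4.4]
opening: 0.125
t 26.7 eef [664.3 -65.7 261.5] rot [-3.141e+00  1.000e-03  1.702e+00] F [-5.8 -5.4  4.4] open 0.125
target [664.4 -65.  255.3] tool shift mm [0.8 0.1 6.2] spin deg -0.02 now in chest [ 40.6  -0.8 261.5]
```

```bash
python3 -m inch '[{"gripper":0.0,"tx":0,"ty":0.0037,"tz":-0.002,"spin":0},{"gripper":0.0,"tx":0,"ty":0.0037,"tz":-0.002,"spin":0},{"gripper":0.0,"tx":0,"ty":0.0037,"tz":-0.002,"spin":0},{"gripper":0.0,"tx":0,"ty":0,"tz":0,"spin":0},{"gripper":0.0,"tx":0,"ty":0,"tz":0,"spin":0},{"gripper":0.0,"tx":0,"ty":0,"tz":0,"spin":0},{"gripper":0.0,"tx":0,"ty":0,"tz":0,"spin":0},{"gripper":0.0,"tx":0,"ty":0,"tz":0,"spin":0}]'
python3 -m inch '[{"gripper":0.0,"tx":0,"ty":0,"tz":0,"spin":0},{"gripper":0.0,"tx":0,"ty":0,"tz":0,"spin":0},{"gripper":0.0,"tx":0,"ty":0,"tz":0,"spin":0},{"gripper":0.0,"tx":0,"ty":0,"tz":0,"spin":0},{"gripper":0.0,"tx":0,"ty":0,"tz":0,"spin":0},{"gripper":0.0,"tx":0,"ty":0,"tz":0,"spin":0},{"gripper":0.0,"tx":0,"ty":0,"tz":0,"spin":0},{"gripper":0.0,"tx":0,"ty":0,"tz":0,"spin":0}]'
python3 - <<'E'
from h import *;from rig import *;import cv2
togo([40.7,0,255.3])
for n in("side","top"):
    f=grab_frame(n);cv2.imwrite(f"pics/{n}11.png",f["pixels"][:,:,::-1])
a=cv2.imread("pics/top11.png")[100:270,170:410];cv2.imwrite("pics/topz11.png",cv2.resize(a,None,fx=3,fy=3,interpolation=2))
d0=cv2.imread("pics/top0.png").astype(int)
E
```

```text
clock: 27.5
eef_pos: [675.7, -64.3, 267.1]
tcp_rot: [3.141, 0.001, 1.702]
contact_force: [-4.4, -4.1, 4.0]
opening: 0.125
clock: 28.3
eef_pos: [675.7, -64.3, 267.1]
tcp_rot: [3.141, 0.001, 1.702]
contact_force: [-4.2, -4.5, 2.9]
opening: 0.128
t 28.3 eef [675.7 -64.3 267.1] rot [3.141e+00 1.000e-03 1.702e+00] F [-4.2 -4.5  2.9] open 0.128
target [664.4 -65.  255.3] tool shift mm [  0.8 -11.3  11.8] spin deg -0.02 now in chest [ 52.   -0.8 267.1]
```

View pics/side11.png

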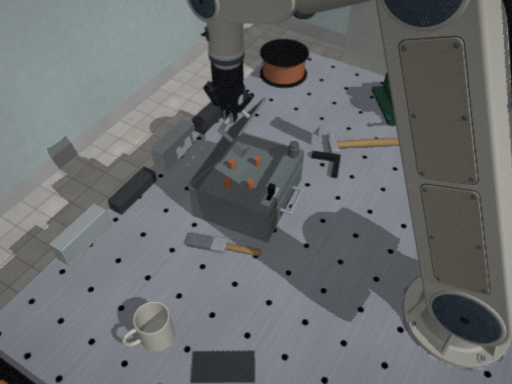

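View pics/topz11.png

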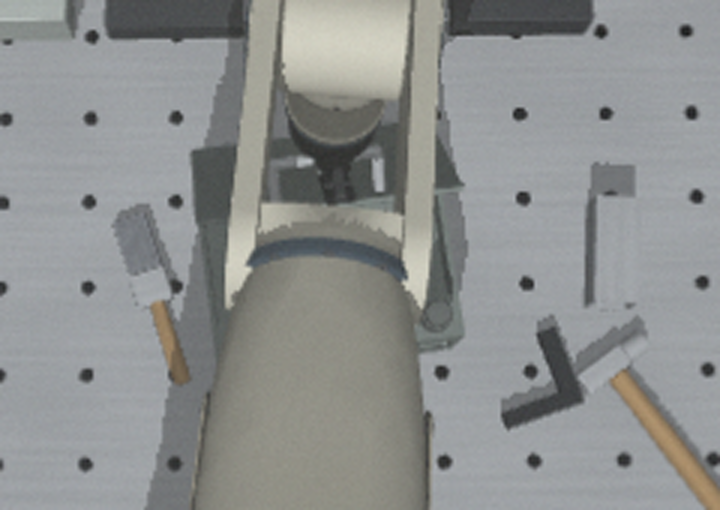

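The lid is held still at about 0.9 rad, the drawer bar is at its shut position, and the bystanders have not moved. I hand in.

```bash
python3 -c "
from rig import *
print(sign_off())"
```

```text
the job is handed in; nothing more can be done
None
```

The job is handed in at about 28 s of the 72 s, with the gripper holding the lid open at about 0.9 rad (roughly 52°). The hand-in gave no verdict.

- **Drawer:** I pushed it in by its bar until it stopped hard at about 10 N. Both cameras then showed the bar at its shut position, to within about 2 mm.
- **Tug:** With the knob untouched, the lid rose less than 4 mm and then held against 32 N, so it was caught.
- **Release:** I pushed the knob left to a hard stop at about 14 N. The lid then lifted freely.
- **Lid:** I raised it along its arc with the bar gripped. I worked the angle out from the gripper position, not from a direct reading. In the last 0.8 s the arm pose did not change, and the force at the wrist was steady at about 7 N.
- **Other things:** In the last pictures the visible bystanders look unmoved; I judged this by eye, without measuring. The arm blocks part of the view from above, but the drawer bar still shows at its shut position from the side.

**Checks that disagreed:**
- The knob's end stop came about 4 mm further left than I had calculated. I took the hard stop as the end of travel, and the lid lifting freely afterwards confirms it.
- A sideways force of up to about 12 N built up while lifting. I corrected the path slightly outward and it fell off.
- My first move command was refused for missing fields, and nothing moved.

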